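Check photo of the covered heat sink with a two-stage release

TASK

Slide the cover plate along the blue parts tray onto its flat deck, without lifting it off the tray, take the black heat sink from whichever pocket holds it and set it down (do not drop it), flat and fins up, in the middle of the white photo plate in front of the camera. Then take its picture: press the blue palm button of the release to its halfway stop and pause there about one second to focus, then press it fully down and let it come up again. The heat sink must be on the plate before the button goes past halfway; leave everything else on the desk, including the relay cover in the other pocket, where it is.

Things in the scene. Friction and masses are not known exactly. Their poses are not given: they have to be found in the camera images.
- tray: Fixed blue tray, white pocket floors, 204 (x) by 234 (y) mm, 38 high; origin at the centre of its underside. -y half: two open pockets, 93 (x) by 112 (y) mm, centres at x = -49.5 and +49.5, y = -55 mm, floor at 8 mm, walls 6 mm thick. One holds the heat sink, the other the relay cover. +y half (y 1 to 117 mm): solid flat deck, top at 38 mm.
- cover_grip (a point): Middle of the orange grip bar on the loose aluminium cover plate, 198 (x) by 112 (y) by 4 mm, 240 g. Bar 80 long (x), 14 wide (y), rising 26 mm above the plate; this point is 13 mm below its top, 19 mm above the plate's underside. At first centred over both pockets (57 mm to -y of the tray's centre, axes parallel to the tray's); it goes centred on the deck, about 59 mm to +y.
- heatsink_mid (a point): Centre of the loose black aluminium heat sink (about 110 g): 34 mm wide (its x), 80 mm long (its y), 24 mm high, five fins along its length on top. The point is 12 mm above its underside. At first it lies flat, fins up, on a pocket's floor under the cover, its length within about 0.1 rad of the tray's y.
- plate_mid (a point): Centre of the top face of the white photo plate, 130 by 130 mm, 12 mm above the desk, with blue corner marks 110 mm apart. Fixed. Its +x points to the fixed black camera: lens front 163 mm from this point, camera 120 mm wide and up to 140 mm high.
- release_top (a point): Centre of the top face of the blue palm button (62 mm across, flat top 52 mm across) on a fixed grey pod 120 by 110 mm, 36 mm high. The face is 96 mm above the desk when the button is up, and moves straight down as it is pressed: 8 mm to the halfway stop, 16 mm to fully down.
- release_half (a joint): First stage of the button, in m: 0 up, 0.008 at the halfway stop. A light spring: about 2 to 5 N.
- release_full (a joint): Second stage, in m: 0 until pressed past the halfway stop, 0.008 when fully down. It starts to move at about 12 N and is fully down at about 17 N, with the first stage still at 0.008; both spring back up when let go.
- relay_mid (a point): Bystander: centre of the loose tin relay cover, 40 (x) by 68 (y) by 24 mm high, lying in the other pocket of the tray; the point is 12 mm above its underside.
- brass_insert: Bystander: stepped brass insert standing upright, 52 mm across, 70 mm high; origin at its underside.
- tube_base: Bystander: round white ceramic tube base, 62 mm across, 40 mm high; origin at its underside.
- mug: Bystander: blue ceramic mug, 82 mm across, 95 mm high; origin at its underside.
- screwdriver: Bystander: screwdriver, 200 mm long, lying flat.
- flux_jar: Bystander: jar, 64 mm across, 75 mm high; origin at its underside.
Mind the look-alikes: they are no part of the job. There is more than one size of the part that bears cover_grip; the job needs the larger.

How it is judged:
On the way, in this order (a step that is already met when the one before it is completed fails the run):
1. the cover plate has been slid onto the tray's deck, clear of the pockets (y of cover_grip in the frame of tray between 0.044 and 0.085 m and x of cover_grip in the frame of tray between -0.04 and 0.04 m and z of cover_grip in the frame of tray between 0.051 and 0.063 m), for 0.1 s.
2. the heat sink lies flat, fins up, in the middle of the photo plate (within 30 mm each way), let go (x of heatsink_mid in the frame of plate_mid between -0.03 and 0.03 m and y of heatsink_mid in the frame of plate_mid between -0.03 and 0.03 m and z of heatsink_mid in the frame of plate_mid between 0.008 and 0.016 m and angle between heatsink_mid's own z axis and vertical below 0.12 rad and contact force between the fingers and heatsink below 0.05 N), for 0.2 s.
3. the button is held at its halfway stop for at least 0.5 s, the second stage not moved (value of joint release_half above 0.006 m and value of joint release_full below 0.002 m), for 0.5 s.
4. the button is pressed fully down (value of joint release_half above 0.006 m and value of joint release_full above 0.0062 m), for 0.05 s.
At the end, for the whole second after the job is handed in: Heat sink at rest on the photo plate, flat (7 degrees), fins up, centre within 30 mm of the plate's along each side; cover flat on the deck, its centre 44 to 85 mm to +y of the tray's and within 40 mm along x; both button stages up (2 mm); nothing held (all of step 1 and all of step 2 and value of joint each of release_half, release_full below 0.002 m and linear speed of each of heatsink, cover below 0.02 m/s); the robot touches nothing.
It fails at once if the cover plate is lifted off the tray (by more than 20 mm) (z of cover_grip in the frame of tray above 0.077 m).
It fails at once if the heat sink is dropped: more than about 25 mm above the photo plate without the fingers holding it (height (world z) of heatsink_mid above 0.05 m and contact force between the fingers and heatsink below 0.01 N).
It fails at once if the button goes past halfway while the heat sink is not on the photo plate (value of joint release_full above 0.003 m and not (x of heatsink_mid in the frame of plate_mid between -0.03 and 0.03 m and y of heatsink_mid in the frame of plate_mid between -0.03 and 0.03 m and z of heatsink_mid in the frame of plate_mid between 0.008 and 0.016 m and angle between heatsink_mid's own z axis and vertical below 0.12 rad)).
It fails at once if the tin relay cover is disturbed (moved more than 20 mm) (distance of relay_mid from where it was at the start of the episode above 0.02 m).
It fails at once if another bystander on the desk is disturbed (moved more than 30 mm) (distance of any of brass_insert, tube_base, mug, screwdriver, flux_jar from where it was at the start of the episode above 0.03 m).
It also fails if it takes over 64 s, if anything falls off the work surface, if the arm or the gripper's body presses on something with over 40 N, if the wrist force passes 120 N, or if a joint passes its speed limit or range.

ROBOT

A 7-joint arm with a two-finger parallel gripper is mounted at the origin on the work surface. World frame = base frame: x ahead of the robot, y to its left, z up, the work surface at z = 0. Lengths are in m, angles in rad, forces in N, time in s.
With the tool pointing down it reaches from about 0.425 to 0.875 m from the base axis. Payload 8.4 kg.
Tool frame: the origin (TCP) lies midway between the tips of the shut fingers; the grasp point (between the pads) lies 19 mm behind it (env.grip_point_offset is the distance from the TCP to the grasp point, in m); z points along the fingers, y is the line along which they close (so a half turn about z gives the same grasp; the last joint's range is limited). The gripper opens to 87 mm and grips with 3 to 60 N. Pads are 19 mm wide; open, the fingers measure 117 mm over their backs; the gripper's body (75 mm by 190 mm) begins 51 mm behind the grasp point.
Start: joints at [-1.297, 0.333, 0.04, 1.465, -0.013, 1.343, -0.059], TCP at [0.237, 0.605, 0.223] pointing down, gripper open.
Joint ranges: [-2.58, 2.58], [-0.38, 2.09], [-1.3, 1.39], [0.25, 2.4], [-1.5, 4.64], [0.08, 2.09], [-2.65, 2.65]. Speed limits (rad/s): [2.22, 2.22, 2.79, 2.79, 3.14, 3.14, 3.14].

INTERFACE

Orientations are given as a unit quaternion [w, x, y, z].
In Python, from rig import monitor, eyes, env gives the robot as it stands.
- The arm moves only by the shell command python3 -m pendant 'ROWS' [FORCE]. ROWS is JSON, a list of rows, each an object of numbers: "claw": the finger opening in cm, from 0 to 8.7; "dx", "dy", "dz": the shift along the world's x, y, z in cm; "ax", "ay", "az": the turn, a rotation vector about the world's x, y, z in degrees. A call has 1 to 20 rows; each row is the pose to reach, as a shift and turn from the pose commanded when the call began; what a row does not reach only later rows make up. A row lasts 1/8 s, in which the tool goes at most 62.5 mm and 10.7 degrees, less where a joint would pass 70% of its speed; a pose out of reach is approached as far as the arm can. A call with a gripper value outside its range is refused whole. The fingers move at their own pace and stop on an object; FORCE is the grip in N (left out, the last holds). Time passes only in rows, so rows that repeat a pose let the fingers close. It gives the time, the measured TCP pose, the force, the opening and the grip force at its end, in the units of the state.
- monitor.read_state(): the state, without advancing time (a new reading comes with each control period).
- eyes.camera(name): name is "scene" or "top" or "wrist"; returns a dict with "image" (480x640x3 uint8, red, green, blue), "K" (3x3 intrinsics, pixels), "position" and "rotation" of the camera in the world. Camera axes: x right, y down, z forward; pixel columns grow to the right and rows downward; lengths in m; the calibration is good to about 2 mm. A picture is of the moment at which its call begins. There is no depth.
- env.hand_in(): hands the job in; it is judged then, once.
The state is a dict: "clock": time; "joints": joint angles; "joint_velocities": joint speeds; "joint_torque": joint torques, N m; "tool_pos": TCP position; "tcp_rot": TCP orientation; "force": force on the tool from outside, world axes, zero at the start; "wrist_torque": the same for the moment, N m; "gripper_width": opening from 0.0 (shut) to 1.0 (fully open); "gripper_force": force on a finger pad.
Only numpy, scipy, OpenCV 4.12 (cv2) and the standard library are available. Lean on these libraries where they do the work, as an engineer would, in place of code of your own. Each camera call takes 0.05 s, during which the arm holds its last target. There are 200 camera calls.

## Working session

There is one attempt and no reset: what is moved stays moved. The work goes in short steps, Python scripts to look and compute and a shell command to move; the robot and the scene stay as the last step left them, time stands still between calls to the robot, and variables do not carry over. Pictures are saved under pics/ and viewed, at most 10 in all, crops included, and the job is handed in when it is done.

```bash
mkdir -p pics; ls; cat > h.py <<'E'
import numpy as np, cv2
from rig import monitor, eyes, env
def snap(n,f):
    c=eyes.camera(n); cv2.imwrite(f'pics/{f}.png',c["image"][:,:,::-1]); np.savez(f'pics/{f}.npz',**c); return c
def load(f): return dict(np.load(f'pics/{f}.npz'))
def cast(c,px,z):
    px=np.atleast_2d(px).astype(float)
    d=np.c_[px,np.ones(len(px))]@np.linalg.inv(c["K"]).T@np.array(c["rotation"]).T
    p=np.array(c["position"]); return p+d*((z-p[2])/d[:,2])[:,None]
def proj(c,P):
    q=(np.atleast_2d(P)-c["position"])@np.array(c["rotation"]); q=q@np.array(c["K"]).T; return q[:,:2]/q[:,2:]
E
python3 - <<'E'
from h import *
for n in("scene","top"):
    c=snap(n,n+"0"); print(n,c["position"],np.round(c["rotation"],3).tolist(),c["K"][0][0])
print(monitor.read_state(),env.grip_point_offset)
E
```

```text
pics
scene [0.99873367 0.75964684 0.93934271] [-0.11, 0.23, 0.882, -0.397] 556.8060175350673
top [ 0.34209539 -0.0751834   1.19046349] [-0.058, 0.707, -0.702, 0.06] 521.7160875582009
{'clock': 0.1, 'joints': array([-1.29716914,  0.33384446,  0.03989151,  1.46616137, -0.013396  ,
        1.34327897, -0.05848658]), 'joint_velocities': array([ 0.00075559, -0.00072907, -0.00047598, -0.00319851,  0.00121659,
       -0.0014708 , -0.00022039]), 'joint_torque': array([ 4.52675551e-03, -6.57807755e+01,  1.34065077e+00, -4.04706788e+01,
       -5.94328903e-02,  4.09408403e-02,  5.94234780e-05]), 'tool_pos': array([0.23664902, 0.60495289, 0.22175623]), 'tcp_rot': array([-8.00434674e-05,  1.85344717e-01,  9.82673307e-01, -7.08545544e-04]), 'force': array([0.69785846, 0.17543339, 0.27357656]), 'wrist_torque': array([ 0.00922908, -0.00306621, -0.03158893]), 'gripper_force': 0.0, 'gripper_width': 1.0013795141331312} 0.0187
```

View pics/top0.png

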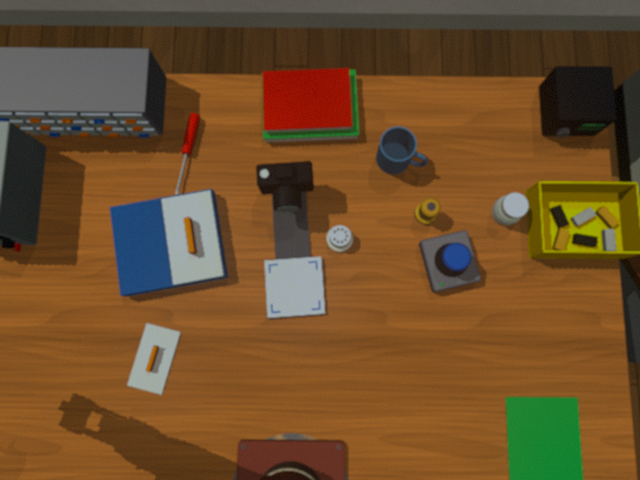

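View pics/scene0.png

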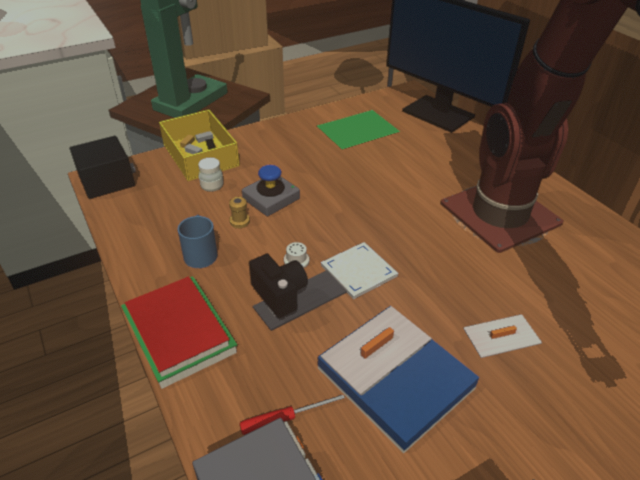

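```bash
cat >> h.py <<'E'
from scipy.spatial.transform import Rotation as R
def fix(c):
    q=np.array(c["rotation"]); 
    if q.ndim==1: c["rotation"]=R.from_quat(q[[1,2,3,0]]).as_matrix()
    return c
_l=load; load=lambda f: fix(_l(f))
_s=snap; snap=lambda n,f: fix(_s(n,f))
def blob(c,lo,hi,roi):
    x0,y0,x1,y1=roi; hsv=cv2.cvtColor(c["image"][y0:y1,x0:x1],cv2.COLOR_RGB2HSV)
    m=cv2.inRange(hsv,np.array(lo),np.array(hi)); k=max(cv2.findContours(m,cv2.RETR_EXTERNAL,cv2.CHAIN_APPROX_NONE)[0],key=cv2.contourArea)
    return k.reshape(-1,2)+[x0,y0]
def rect(P):
    (a,b),(w,h),t=cv2.minAreaRect((P[:,:2]*1000).astype(np.float32)); return np.round([a,b,w,h,t],1)
E
python3 - <<'E'
from h import *
t=load("top0"); s=load("scene0")
print(np.round(t["rotation"],2).tolist(), proj(t,[.237,.605,.222]), proj(s,[.237,.605,.222]), proj(t,[0,0,0.0]),proj(s,[0,0,0]))
def rep(n,k,c,z): 
    P=cast(c,k,z); print(n,rect(P),cv2.minAreaRect(k.astype(np.float32))[0])
W=([0,0,150],[180,60,255])
rep("cover top",blob(t,*W,(155,185,235,295)),t,.042)
rep("deck top",blob(t,[100,120,50],[130,255,255],(100,185,180,300)),t,.038)
rep("grip top",blob(t,[5,120,100],[20,255,255],(175,205,205,260)),t,.068)
rep("grip sc",blob(s,[5,150,150],[18,255,255],(350,320,400,362)),s,.068)
rep("plate top",blob(t,*W,(262,255,328,320)),t,.012)
rep("plate sc",blob(s,[0,0,120],[180,70,255],(318,240,400,300)),s,.012)
rep("button top",blob(t,[105,150,60],[125,255,255],(435,235,478,280)),t,.096)
rep("button sc",blob(s,[105,150,60],[125,255,255],(250,160,290,190)),s,.096)
E
python3 - <<'E'
import cv2
a=cv2.imread('pics/top0.png');s=cv2.imread('pics/scene0.png')
A=cv2.resize(a[180:400,100:340],None,fx=2,fy=2,interpolation=2)
B=cv2.resize(s[150:300,230:410],(320,267),interpolation=2);C=cv2.resize(s[290:460,310:550],(320,227),interpolation=2)
import numpy as np
D=np.zeros((494,800,3),'uint8');D[:440,:480]=A;D[:267,480:]=B;D[267:494,480:]=C
cv2.imwrite('pics/crop.png',D)
E
```

```text
[[0.01, -0.99, 0.17], [-1.0, -0.01, -0.0], [0.0, -0.17, -0.99]] [[-53.49644898 391.05441281]] [[693.56445451 366.78216978]] [[289.74496047 496.04689344]] [[500.27148007 213.81152133]]
cover top [556.7 228.2 196.6 109.8  11. ] (191.17628479003906, 236.89596557617188)
deck top [533.1 340.9 203.4 113.3  11.2] (140.29733276367188, 247.1150360107422)
grip top [554.6 226.2  78.2  13.2  10.9] (189.0699920654297, 234.989990234375)
grip sc [556.7 228.4  77.   12.6  11. ] (377.12713623046875, 339.1734313964844)
plate top [449.2  -1.  128.9 128.7   4.7] (293.5416564941406, 286.3117370605469)
plate sc [449.9   0.8 135.7 138.8   4.8] (359.4000244140625, 268.800048828125)
button top [ 5.060e+02 -3.507e+02  5.580e+01  5.750e+01  4.000e-01] (456.5, 257.0)
button sc [ 512.3 -346.5   51.8   50.9   22.1] (269.5, 172.0)
```

View pics/crop.png

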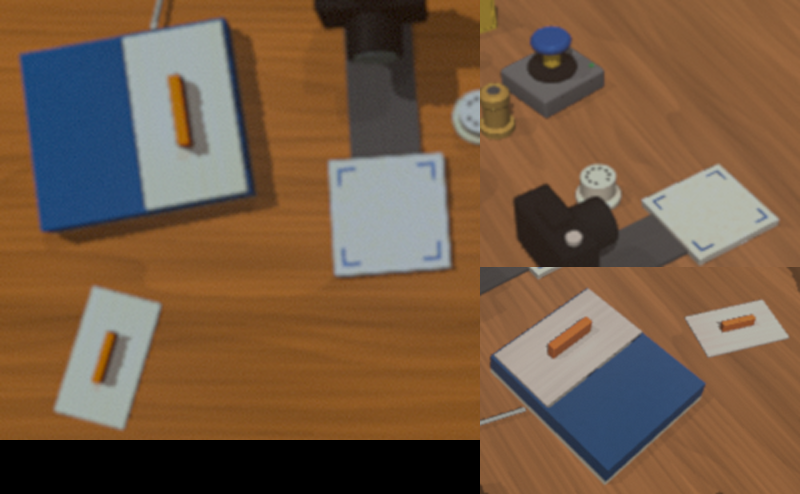

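The top view shows two plates with an orange bar. The one at (190,236) measures 197x110 mm and sits on the tray, so it is the larger cover. The one at (153,358) on the desk is the smaller look-alike, and the crop confirms that. I'm moving above the large cover's grip bar.

```bash
python3 -m pendant '[{"dx":10,"dy":-12,"dz":-3,"az":10,"claw":8.7},{"dx":20,"dy":-24,"dz":-6,"az":20,"claw":8.7},{"dx":31.9,"dy":-37.7,"dz":-10,"az":32.4,"claw":8.7},{"dx":31.9,"dy":-37.7,"dz":-10,"az":32.4,"claw":8.7},{"dx":31.9,"dy":-37.7,"dz":-10,"az":32.4,"claw":8.7},{"dx":31.9,"dy":-37.7,"dz":-10,"az":32.4,"claw":8.7},{"dx":31.9,"dy":-37.7,"dz":-10,"az":32.4,"claw":8.7},{"dx":31.9,"dy":-37.7,"dz":-10,"az":32.4,"claw":8.7},{"dx":31.9,"dy":-37.7,"dz":-10,"az":32.4,"claw":8.7},{"dx":31.9,"dy":-37.7,"dz":-10,"az":32.4,"claw":8.7},{"dx":31.9,"dy":-37.7,"dz":-10,"az":32.4,"claw":8.7},{"dx":31.9,"dy":-37.7,"dz":-10,"az":32.4,"claw":8.7}]' 20
python3 - <<'E'
from h import *
c=snap("wrist","w1"); print(c["position"],np.round(c["rotation"],2).tolist())
for z in(.068,):
    try:
        k=blob(c,[5,120,60],[20,255,255],(0,0,640,480)); print(rect(cast(c,k,z)),cv2.minAreaRect(k.astype(np.float32)))
    except Exception as e: print(e)
q=monitor.read_state()["tcp_rot"]; M=R.from_quat(q[[1,2,3,0]]).as_matrix(); print(np.degrees(np.arctan2(-M[0,1],M[1,1])),M[:,2])
E
```

```text
[0.17070207 0.62993742 0.38458491] [[0.36, 0.9, 0.24], [0.93, -0.35, -0.1], [-0.0, 0.26, -0.97]]
[204.7 612.5 499.4 228.   68.6] ((319.49993896484375, 157.49996948242188), (638.9998779296875, 314.99993896484375), -0.0)
-21.3610462363638 [-3.64320682e-04 -1.22707977e-03 -9.99999181e-01]invalid input
```

```bash
python3 -m pendant '[{"claw":8.6,"dx":10,"dy":-12,"dz":-3,"ax":0,"ay":0,"az":10},{"claw":8.6,"dx":20,"dy":-24,"dz":-6,"ax":0,"ay":0,"az":20}]' 20; echo; python3 -m pendant --help
```

```text
clock: 0.4
tool_pos: [0.3158, 0.51, 0.1982]
tcp_rot: [0.0, 0.008, 1.0, -0.0]
force: [2.1, -0.2, -0.7]
gripper_width: 0.988
gripper_force: 0.0
invalid input: not JSON, or not a number
```

```bash
python3 -m pendant '[{"claw":8.7,"dx":24,"dy":-28.2,"dz":-7.6,"ax":0,"ay":0,"az":12},{"claw":8.7,"dx":24,"dy":-28.2,"dz":-7.6,"ax":0,"ay":0,"az":12},{"claw":8.7,"dx":24,"dy":-28.2,"dz":-7.6,"ax":0,"ay":0,"az":12},{"claw":8.7,"dx":24,"dy":-28.2,"dz":-7.6,"ax":0,"ay":0,"az":12},{"claw":8.7,"dx":24,"dy":-28.2,"dz":-7.6,"ax":0,"ay":0,"az":12},{"claw":8.7,"dx":24,"dy":-28.2,"dz":-7.6,"ax":0,"ay":0,"az":12},{"claw":8.7,"dx":24,"dy":-28.2,"dz":-7.6,"ax":0,"ay":0,"az":12},{"claw":8.7,"dx":24,"dy":-28.2,"dz":-7.6,"ax":0,"ay":0,"az":12},{"claw":8.7,"dx":24,"dy":-28.2,"dz":-7.6,"ax":0,"ay":0,"az":12}]' 20
cat >> h.py <<'E'
def yaw():
    q=monitor.read_state()["tcp_rot"]; M=R.from_quat(q[[1,2,3,0]]).as_matrix(); return np.degrees(np.arctan2(-M[0,1],M[1,1]))
E
python3 - <<'E'
from h import *
c=snap("wrist","w2"); print(c["position"],np.round(c["rotation"],2).tolist())
k=blob(c,[5,120,60],[20,255,255],(0,0,640,480)); print(rect(cast(c,k,.068)),cv2.minAreaRect(k.astype(np.float32)),yaw())
E
```

```text
clock: 1.52
tool_pos: [0.5544, 0.231, 0.1231]
tcp_rot: [-0.0, -0.094, 0.996, 0.0]
force: [-0.1, 0.3, -0.0]
gripper_width: 0.996
gripper_force: 0.0
[0.48482265 0.21650602 0.28598903] [[-0.19, 0.95, 0.26], [0.98, 0.18, 0.05], [0.0, 0.26, -0.97]]
[509.9 224.3 156.8 292.5  10.8] ((343.0, 157.5), (315.0, 592.0), 90.0) 10.801532882360995
```

```bash
python3 -m pendant '[{"claw":8.7,"dx":0.1,"dy":-0.3,"dz":-4,"ax":0,"ay":0,"az":0},{"claw":8.7,"dx":0.1,"dy":-0.3,"dz":-7,"ax":0,"ay":0,"az":0},{"claw":8.7,"dx":0.1,"dy":-0.3,"dz":-7.7,"ax":0,"ay":0,"az":0},{"claw":8.7,"dx":0.1,"dy":-0.3,"dz":-7.7,"ax":0,"ay":0,"az":0},{"claw":1,"dx":0.1,"dy":-0.3,"dz":-7.7,"ax":0,"ay":0,"az":0},{"claw":1,"dx":0.1,"dy":-0.3,"dz":-7.7,"ax":0,"ay":0,"az":0},{"claw":1,"dx":0.1,"dy":-0.3,"dz":-7.7,"ax":0,"ay":0,"az":0},{"claw":1,"dx":0.1,"dy":-0.3,"dz":-7.7,"ax":0,"ay":0,"az":0},{"claw":1,"dx":0.1,"dy":-0.3,"dz":-7.7,"ax":0,"ay":0,"az":0},{"claw":1,"dx":0.1,"dy":-0.3,"dz":-7.7,"ax":0,"ay":0,"az":0}]' 20
```

```text
clock: 2.82
tool_pos: [0.5563, 0.226, 0.0459]
tcp_rot: [-0.0, -0.093, 0.996, -0.0]
force: [0.7, 0.4, 0.9]
gripper_width: 0.398
gripper_force: 0.0
```

```bash
python3 -m pendant '[{"claw":1,"dx":0,"dy":0,"dz":0,"ax":0,"ay":0,"az":0},{"claw":1,"dx":0,"dy":0,"dz":0,"ax":0,"ay":0,"az":0},{"claw":1,"dx":0,"dy":0,"dz":0,"ax":0,"ay":0,"az":0},{"claw":1,"dx":0,"dy":0,"dz":0,"ax":0,"ay":0,"az":0},{"claw":1,"dx":0,"dy":0,"dz":0,"ax":0,"ay":0,"az":0}]' 20
```

```text
clock: 3.45
tool_pos: [0.5563, 0.2261, 0.0459]
tcp_rot: [-0.0, -0.093, 0.996, 0.0]
force: [-0.4, 1.5, -1.2]
gripper_width: 0.159
gripper_force: 20.0
```

```bash
python3 -m pendant '[{"claw":1,"dx":-0.2,"dy":1,"dz":0,"ax":0,"ay":0,"az":0},{"claw":1,"dx":-0.6,"dy":3,"dz":0,"ax":0,"ay":0,"az":0},{"claw":1,"dx":-1,"dy":5,"dz":0,"ax":0,"ay":0,"az":0},{"claw":1,"dx":-1.4,"dy":7,"dz":0,"ax":0,"ay":0,"az":0},{"claw":1,"dx":-1.8,"dy":9,"dz":0,"ax":0,"ay":0,"az":0},{"claw":1,"dx":-2.1,"dy":10.6,"dz":0,"ax":0,"ay":0,"az":0},{"claw":1,"dx":-2.2,"dy":11.4,"dz":0,"ax":0,"ay":0,"az":0},{"claw":1,"dx":-2.2,"dy":11.5,"dz":0,"ax":0,"ay":0,"az":0},{"claw":1,"dx":-2.2,"dy":11.5,"dz":0,"ax":0,"ay":0,"az":0},{"claw":1,"dx":-2.2,"dy":11.5,"dz":0,"ax":0,"ay":0,"az":0},{"claw":6,"dx":-2.2,"dy":11.5,"dz":0,"ax":0,"ay":0,"az":0},{"claw":6,"dx":-2.2,"dy":11.5,"dz":0,"ax":0,"ay":0,"az":0},{"claw":6,"dx":-2.2,"dy":11.5,"dz":0,"ax":0,"ay":0,"az":0},{"claw":6,"dx":-2.2,"dy":11.5,"dz":0,"ax":0,"ay":0,"az":0},{"claw":6,"dx":-2.2,"dy":11.5,"dz":5,"ax":0,"ay":0,"az":0},{"claw":6,"dx":-2.2,"dy":11.5,"dz":11,"ax":0,"ay":0,"az":0},{"claw":6,"dx":-2.2,"dy":11.5,"dz":17,"ax":0,"ay":0,"az":0},{"claw":6,"dx":-2.2,"dy":11.5,"dz":20,"ax":0,"ay":0,"az":0},{"claw":6,"dx":-2.2,"dy":11.5,"dz":20,"ax":0,"ay":0,"az":0}]' 20
python3 - <<'E'
from h import *
t=snap("top","top1"); s=snap("scene","scene1")
a=t["image"][170:310,95:345]; b=s["image"][270:460,300:500]
D=np.zeros((580,800,3),'uint8'); D[:280,:500]=cv2.resize(a,(500,280),interpolation=2); D[290:575,:300]=cv2.resize(b,(300,285),interpolation=2)
w=snap("wrist","w3")["image"]; D[290:580,310:697]=cv2.resize(w,(387,290))
cv2.imwrite('pics/crop2.png',D[:,:,::-1])
E
```

```text
clock: 5.82
tool_pos: [0.5355, 0.3417, 0.2492]
tcp_rot: [0.002, -0.093, 0.996, 0.001]
force: [1.0, -0.4, -1.1]
gripper_width: 0.688
gripper_force: 0.0
```

View pics/crop2.png

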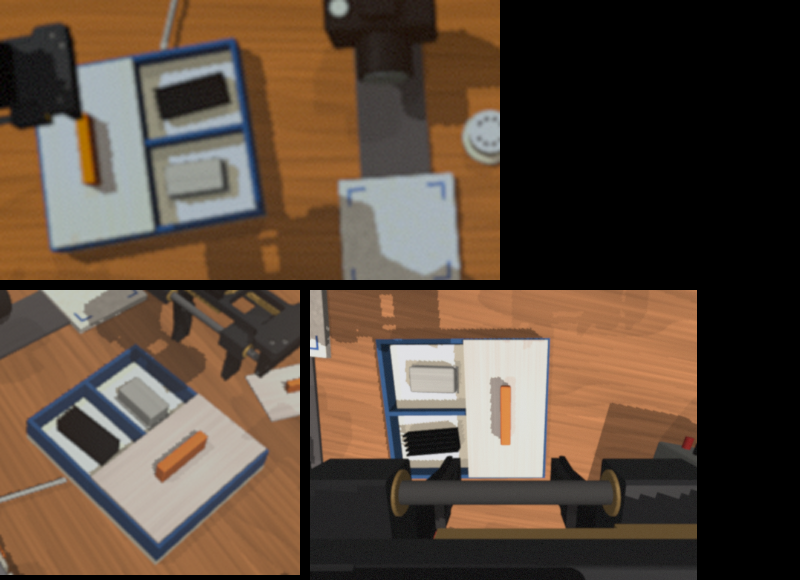

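```bash
python3 - <<'E'
from h import *
t=load("top1"); s=load("scene1")
for n,c,roi in(("t",t,(168,202,214,234)),("s",s,(330,335,385,385))):
  for v in(45,60,75):
    k=blob(c,[0,0,0],[180,140,v],roi); print(n,v,rect(cast(c,k,.032)),rect(cast(c,k,.020)),k.min(0),k.max(0))
k=blob(t,[0,0,120],[180,70,255],(110,190,170,300)); print("cover",rect(cast(t,k,.042)))
k=blob(t,[5,120,100],[20,255,255],(120,215,160,275)); print("grip",rect(cast(t,k,.068)))
k=blob(s,[5,150,150],[18,255,255],(390,360,450,420)); print("grip s",rect(cast(s,k,.068)))
E
```

```text
t 45 [601.1 233.9  33.9  76.9  15.9] [603.8 237.1  34.2  77.7  15.9] [173 207] [208 228]
t 60 [600.9 233.8  35.3  78.5  15. ] [603.6 237.   35.6  79.3  15. ] [173 207] [209 228]
t 75 [600.6 234.   38.1  80.8  15. ] [603.3 237.2  38.4  81.6  15. ] [172 207] [209 229]
s 45 [607.9 242.8  40.4  82.5  15.8] [602.7 236.   41.   83.6  15.8] [339 349] [378 384]
s 60 [608.  243.1  42.1  84.8  15.9] [602.9 236.2  42.7  85.9  15.9] [339 348] [378 384]
s 75 [608.4 241.4  43.1  89.8  15.8] [603.2 234.5  43.7  91.   15.8] [339 346] [378 384]
cover [535.9 341.4 202.  116.2  10.6]
grip [533.3 337.7  76.8  13.   10.6]
grip s [535.4 340.7  77.2  13.6  10.5]
```

```bash
python3 -c "
from h import *
print(monitor.read_state()['joints'],yaw())"
```

```text
[-0.80491148  0.29137239  0.21052626  1.48304078 -0.06114175  1.37536289
  1.16555045] 10.644262255445948
```

```bash
python3 -m pendant '[{"claw":4.8,"dx":2,"dy":-3,"dz":-2,"ax":0,"ay":0,"az":-10},{"claw":4.8,"dx":3,"dy":-5,"dz":-4,"ax":0,"ay":0,"az":-20},{"claw":4.8,"dx":4,"dy":-7,"dz":-6,"ax":0,"ay":0,"az":-30},{"claw":4.8,"dx":6,"dy":-9,"dz":-8,"ax":0,"ay":0,"az":-40},{"claw":4.8,"dx":6.8,"dy":-10.5,"dz":-10,"ax":0,"ay":0,"az":-50},{"claw":4.8,"dx":6.8,"dy":-10.5,"dz":-11,"ax":0,"ay":0,"az":-60},{"claw":4.8,"dx":6.8,"dy":-10.5,"dz":-12,"ax":0,"ay":0,"az":-70},{"claw":4.8,"dx":6.8,"dy":-10.5,"dz":-12.9,"ax":0,"ay":0,"az":-80},{"claw":4.8,"dx":6.8,"dy":-10.5,"dz":-12.9,"ax":0,"ay":0,"az":-85},{"claw":4.8,"dx":6.8,"dy":-10.5,"dz":-12.9,"ax":0,"ay":0,"az":-85},{"claw":4.8,"dx":6.8,"dy":-10.5,"dz":-12.9,"ax":0,"ay":0,"az":-85},{"claw":4.8,"dx":6.8,"dy":-10.5,"dz":-12.9,"ax":0,"ay":0,"az":-85}]' 25
python3 - <<'E'
from h import *
c=snap("wrist","w4"); print(yaw(),c["position"])
print(proj(c,[[.603,.2365,.032],[.603,.2365,.020]]))
E
```

```text
clock: 7.48
tool_pos: [0.6023, 0.2359, 0.1168]
tcp_rot: [-0.0, 0.604, 0.797, -0.0]
force: [-1.0, 0.4, -0.1]
gripper_width: 0.554
gripper_force: 0.0
-74.31531331327712 [0.58319345 0.30315501 0.27965838]
[[325.0234091  239.40365877]
 [324.94944765 234.20167156]]
```

View pics/w4.png

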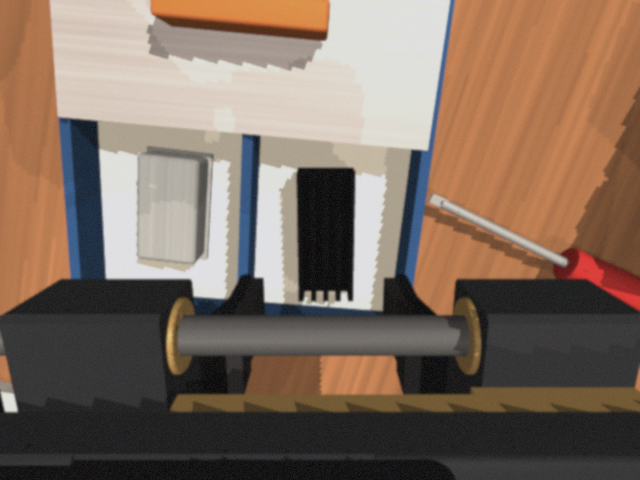

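The wrist view shows the heat sink at (298–354, 168–300). It is aligned with the fingers and centred at about (326,235), close to the predicted (325,239). The relay cover is at (173,205). I'm descending.

```bash
python3 -m pendant '[{"claw":4.8,"dx":0,"dy":0,"dz":-4,"ax":0,"ay":0,"az":0},{"claw":4.8,"dx":0.1,"dy":0,"dz":-7,"ax":0,"ay":0,"az":0},{"claw":4.8,"dx":0.1,"dy":0,"dz":-8.5,"ax":0,"ay":0,"az":0},{"claw":4.8,"dx":0.1,"dy":0,"dz":-9.7,"ax":0,"ay":0,"az":0},{"claw":4.8,"dx":0.1,"dy":0,"dz":-10.3,"ax":0,"ay":0,"az":0},{"claw":4.8,"dx":0.1,"dy":0,"dz":-10.5,"ax":0,"ay":0,"az":0},{"claw":4.8,"dx":0.1,"dy":0,"dz":-10.5,"ax":0,"ay":0,"az":0},{"claw":2.8,"dx":0.1,"dy":0,"dz":-10.5,"ax":0,"ay":0,"az":0},{"claw":2.8,"dx":0.1,"dy":0,"dz":-10.5,"ax":0,"ay":0,"az":0},{"claw":2.8,"dx":0.1,"dy":0,"dz":-10.5,"ax":0,"ay":0,"az":0},{"claw":2.8,"dx":0.1,"dy":0,"dz":-10.5,"ax":0,"ay":0,"az":0},{"claw":2.8,"dx":0.1,"dy":0,"dz":-10.5,"ax":0,"ay":0,"az":0}]' 25
```

```text
clock: 9.02
tool_pos: [0.6035, 0.2361, 0.0123]
tcp_rot: [0.0, 0.604, 0.797, 0.0]
force: [-0.7, -0.8, 4.7]
gripper_width: 0.391
gripper_force: 25.0
```

```bash
python3 -m pendant '[{"claw":2.8,"dx":0,"dy":0,"dz":1,"ax":0,"ay":0,"az":0},{"claw":2.8,"dx":0,"dy":0,"dz":3,"ax":0,"ay":0,"az":0},{"claw":2.8,"dx":0,"dy":0,"dz":6,"ax":0,"ay":0,"az":0},{"claw":2.8,"dx":0,"dy":0,"dz":10,"ax":0,"ay":0,"az":0},{"claw":2.8,"dx":0,"dy":0,"dz":12,"ax":0,"ay":0,"az":0},{"claw":2.8,"dx":0,"dy":0,"dz":12,"ax":0,"ay":0,"az":0}]' 25
python3 - <<'E'
from h import *
s=snap("scene","s2"); w=snap("wrist","w5")
D=np.zeros((300,800,3),'uint8'); D[:,:400]=cv2.resize(s["image"][220:445,250:550],(400,300)); D[:,400:]=cv2.resize(w["image"],(400,300)); cv2.imwrite('pics/c3.png',D[:,:,::-1])
E
```

```text
clock: 9.78
tool_pos: [0.6042, 0.2364, 0.1338]
tcp_rot: [0.001, 0.604, 0.797, 0.001]
force: [0.4, 0.9, -1.7]
gripper_width: 0.385
gripper_force: 25.0
```

View pics/c3.png

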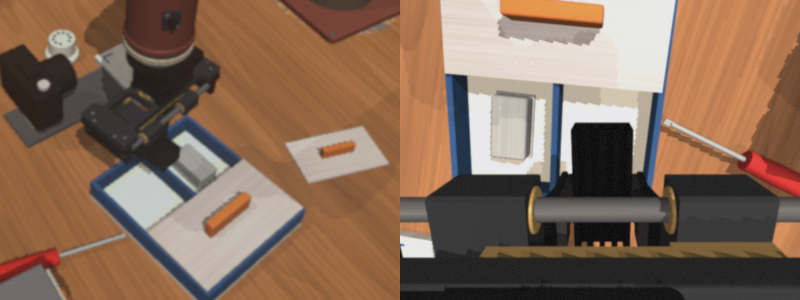

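The heat sink is held level and the relay cover is undisturbed. I'm carrying it to the plate, going -x first to stay clear of the camera.

```bash
python3 -m pendant '[{"claw":2.8,"dx":-3,"dy":-1,"dz":0,"ax":0,"ay":0,"az":0},{"claw":2.8,"dx":-8,"dy":-3,"dz":0,"ax":0,"ay":0,"az":-3},{"claw":2.8,"dx":-12,"dy":-6,"dz":0,"ax":0,"ay":0,"az":-6},{"claw":2.8,"dx":-15,"dy":-10,"dz":0,"ax":0,"ay":0,"az":-9},{"claw":2.8,"dx":-15.5,"dy":-15,"dz":0,"ax":0,"ay":0,"az":-11},{"claw":2.8,"dx":-15.5,"dy":-19.5,"dz":-1,"ax":0,"ay":0,"az":-11},{"claw":2.8,"dx":-15.5,"dy":-22.5,"dz":-3,"ax":0,"ay":0,"az":-11},{"claw":2.8,"dx":-15.5,"dy":-23.7,"dz":-6,"ax":0,"ay":0,"az":-11},{"claw":2.8,"dx":-15.5,"dy":-23.7,"dz":-9,"ax":0,"ay":0,"az":-11},{"claw":2.8,"dx":-15.5,"dy":-23.7,"dz":-10.5,"ax":0,"ay":0,"az":-11},{"claw":2.8,"dx":-15.5,"dy":-23.7,"dz":-10.5,"ax":0,"ay":0,"az":-11},{"claw":2.8,"dx":-15.5,"dy":-23.7,"dz":-10.5,"ax":0,"ay":0,"az":-11}]' 25
```

```text
clock: 11.38
tool_pos: [0.4488, -0.0008, 0.0276]
tcp_rot: [0.0, 0.678, 0.735, 0.0]
force: [-0.1, -0.3, -0.5]
gripper_width: 0.385
gripper_force: 25.0
```

Lowering slowly by 11 mm to find contact.

```bash
python3 -m pendant '[{"claw":2.8,"dx":0,"dy":0,"dz":-0.5,"ax":0,"ay":0,"az":0},{"claw":2.8,"dx":0,"dy":0,"dz":-0.9,"ax":0,"ay":0,"az":0},{"claw":2.8,"dx":0,"dy":0,"dz":-1.1,"ax":0,"ay":0,"az":0},{"claw":2.8,"dx":0,"dy":0,"dz":-1.1,"ax":0,"ay":0,"az":0},{"claw":2.8,"dx":0,"dy":0,"dz":-1.1,"ax":0,"ay":0,"az":0}]' 25
python3 - <<'E'
from h import *
s=snap("scene","s3"); cv2.imwrite('pics/c4.png',cv2.resize(s["image"][200:320,300:460],(640,480),interpolation=2)[:,:,::-1])
E
```

```text
clock: 12.0
tool_pos: [0.4483, -0.0009, 0.0162]
tcp_rot: [-0.0, 0.678, 0.735, 0.0]
force: [-2.0, 0.2, 5.1]
gripper_width: 0.384
gripper_force: 25.0
```

View pics/c4.png

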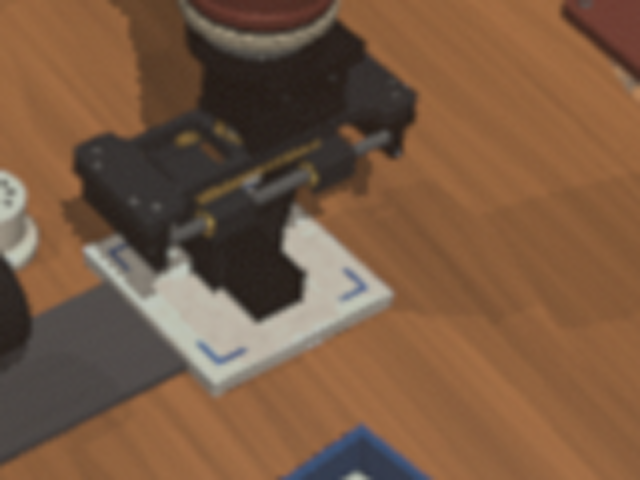

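The picture shows the heat sink flat on the white plate near its middle, and 5 N of contact is felt. I'm releasing and rising.

```bash
python3 -m pendant '[{"claw":6,"dx":0,"dy":0,"dz":0,"ax":0,"ay":0,"az":0},{"claw":6,"dx":0,"dy":0,"dz":0,"ax":0,"ay":0,"az":0},{"claw":6,"dx":0,"dy":0,"dz":0,"ax":0,"ay":0,"az":0},{"claw":6,"dx":0,"dy":0,"dz":0,"ax":0,"ay":0,"az":0},{"claw":6,"dx":0,"dy":0,"dz":2,"ax":0,"ay":0,"az":0},{"claw":6,"dx":0,"dy":0,"dz":5,"ax":0,"ay":0,"az":0},{"claw":6,"dx":0,"dy":0,"dz":10,"ax":0,"ay":0,"az":0},{"claw":0,"dx":0,"dy":0,"dz":16,"ax":0,"ay":0,"az":0},{"claw":0,"dx":0,"dy":0,"dz":20,"ax":0,"ay":0,"az":0},{"claw":0,"dx":0,"dy":-6,"dz":20,"ax":0,"ay":0,"az":0},{"claw":0,"dx":0,"dy":-12,"dz":20,"ax":0,"ay":0,"az":0},{"claw":0,"dx":0,"dy":-18,"dz":20,"ax":0,"ay":0,"az":0},{"claw":0,"dx":0,"dy":-18,"dz":20,"ax":0,"ay":0,"az":0},{"claw":0,"dx":0,"dy":-18,"dz":20,"ax":0,"ay":0,"az":0}]' 25
python3 - <<'E'
from h import *
t=snap("top","top2"); s=snap("scene","s4")
k=blob(t,[0,0,0],[180,140,60],(272,265,318,312)); print(rect(cast(t,k,.036)),rect(cast(t,k,.024)))
k=blob(s,[0,0,0],[180,140,60],(338,252,385,290)); print(rect(cast(s,k,.036)),rect(cast(s,k,.024)))
k=blob(s,[105,150,60],[125,255,255],(250,160,290,190)); print(rect(cast(s,k,.096)))
k=blob(t,[105,150,60],[125,255,255],(435,235,478,280)); print(rect(cast(t,k,.096)))
D=np.zeros((400,800,3),'uint8'); D[:,:400]=cv2.resize(s["image"][150:300,250:400],(400,400),interpolation=2); D[:,400:]=cv2.resize(t["image"][230:330,255:355],(400,400),interpolation=2); cv2.imwrite('pics/c5.png',D[:,:,::-1])
E
```

```text
clock: 13.8
tool_pos: [0.4483, -0.1806, 0.2158]
tcp_rot: [-0.0, 0.678, 0.735, -0.0]
force: [0.1, 0.5, -0.4]
gripper_width: 0.028
gripper_force: 0.0
[447.4  -0.7  30.7  73.7   4.7] [4.485e+02 1.000e-01 3.100e+01 7.450e+01 4.700e+00]
[454.8   8.5  41.7  89.    4.1] [447.5  -1.5  42.3  90.1   4.1]
[ 512.  -345.5   55.    49.8   63.6]
[ 501.8 -376.1    6.4   25.9   87.8]
```

View pics/c5.png

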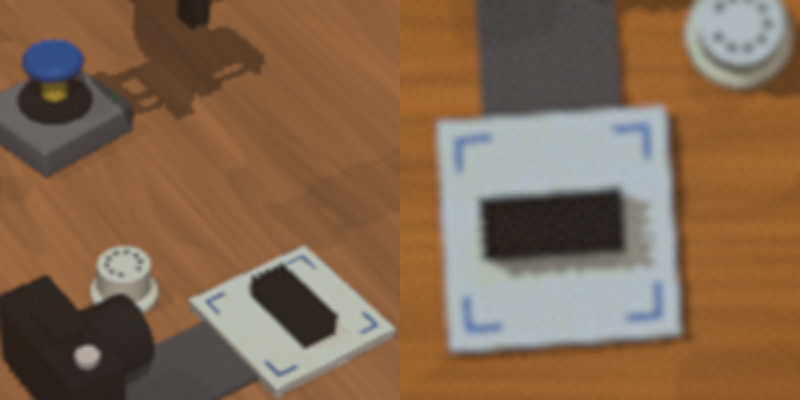

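The heat sink is within about 2 mm of the plate centre, flat with its fins up. Next is the button at (0.509,-0.348).

```bash
python3 -m pendant '[{"claw":0,"dx":2,"dy":-5.5,"dz":0,"ax":0,"ay":0,"az":0},{"claw":0,"dx":4,"dy":-11,"dz":-3,"ax":0,"ay":0,"az":0},{"claw":0,"dx":6.1,"dy":-16.7,"dz":-6,"ax":0,"ay":0,"az":0},{"claw":0,"dx":6.1,"dy":-16.7,"dz":-10,"ax":0,"ay":0,"az":0},{"claw":0,"dx":6.1,"dy":-16.7,"dz":-11,"ax":0,"ay":0,"az":0},{"claw":0,"dx":6.1,"dy":-16.7,"dz":-11.5,"ax":0,"ay":0,"az":0},{"claw":0,"dx":6.1,"dy":-16.7,"dz":-11.5,"ax":0,"ay":0,"az":0},{"claw":0,"dx":6.1,"dy":-16.7,"dz":-11.5,"ax":0,"ay":0,"az":0}]' 25
```

```text
clock: 14.9
tool_pos: [0.5104, -0.3474, 0.1025]
tcp_rot: [0.001, 0.677, 0.736, 0.001]
force: [-0.3, 0.8, -0.1]
gripper_width: 0.002
gripper_force: 0.0
```

```bash
python3 -m pendant '[{"claw":0,"dx":0,"dy":0,"dz":-0.4,"ax":0,"ay":0,"az":0},{"claw":0,"dx":0,"dy":0,"dz":-0.7,"ax":0,"ay":0,"az":0},{"claw":0,"dx":0,"dy":0,"dz":-1.0,"ax":0,"ay":0,"az":0},{"claw":0,"dx":0,"dy":0,"dz":-1.0,"ax":0,"ay":0,"az":0},{"claw":0,"dx":0,"dy":0,"dz":-1.0,"ax":0,"ay":0,"az":0}]'
```

```text
clock: 15.52
tool_pos: [0.5097, -0.3479, 0.0911]
tcp_rot: [0.0, 0.678, 0.735, 0.0]
force: [2.8, 1.1, 2.9]
gripper_width: 0.006
gripper_force: 1.7
```

Contact was felt at about 3 N, 5 mm down. I'm easing down another 3 mm to the stop and holding there.

```bash
python3 -m pendant '[{"claw":0,"dx":0,"dy":0,"dz":-0.1,"ax":0,"ay":0,"az":0},{"claw":0,"dx":0,"dy":0,"dz":-0.2,"ax":0,"ay":0,"az":0},{"claw":0,"dx":0,"dy":0,"dz":-0.3,"ax":0,"ay":0,"az":0},{"claw":0,"dx":0,"dy":0,"dz":-0.3,"ax":0,"ay":0,"az":0},{"claw":0,"dx":0,"dy":0,"dz":-0.3,"ax":0,"ay":0,"az":0}]'
```

```text
clock: 16.15
tool_pos: [0.5097, -0.348, 0.0885]
tcp_rot: [0.0, 0.678, 0.735, 0.0]
force: [0.9, 2.9, 8.6]
gripper_width: 0.004
gripper_force: 4.5
```

8.6 N means the button is at the halfway stop (5 N to reach it, 12 N to pass it). I'm holding for 1.1 s.

```bash
python3 -m pendant '[{"claw":0,"dx":0,"dy":0,"dz":0,"ax":0,"ay":0,"az":0},{"claw":0,"dx":0,"dy":0,"dz":0,"ax":0,"ay":0,"az":0},{"claw":0,"dx":0,"dy":0,"dz":0,"ax":0,"ay":0,"az":0},{"claw":0,"dx":0,"dy":0,"dz":0,"ax":0,"ay":0,"az":0},{"claw":0,"dx":0,"dy":0,"dz":0,"ax":0,"ay":0,"az":0},{"claw":0,"dx":0,"dy":0,"dz":0,"ax":0,"ay":0,"az":0},{"claw":0,"dx":0,"dy":0,"dz":0,"ax":0,"ay":0,"az":0},{"claw":0,"dx":0,"dy":0,"dz":0,"ax":0,"ay":0,"az":0},{"claw":0,"dx":0,"dy":0,"dz":0,"ax":0,"ay":0,"az":0}]'
```

```text
clock: 17.27
tool_pos: [0.5097, -0.348, 0.0885]
tcp_rot: [0.0, 0.678, 0.735, 0.0]
force: [1.5, 3.7, 9.1]
gripper_width: 0.006
gripper_force: 4.5
```

Now pressing fully down: about 8.5 mm more, then a hold with a force readout.

```bash
python3 -m pendant '[{"claw":0,"dx":0,"dy":0,"dz":-0.3,"ax":0,"ay":0,"az":0},{"claw":0,"dx":0,"dy":0,"dz":-0.6,"ax":0,"ay":0,"az":0},{"claw":0,"dx":0,"dy":0,"dz":-0.9,"ax":0,"ay":0,"az":0},{"claw":0,"dx":0,"dy":0,"dz":-0.9,"ax":0,"ay":0,"az":0},{"claw":0,"dx":0,"dy":0,"dz":-0.9,"ax":0,"ay":0,"az":0}]'
```

```text
clock: 17.9
tool_pos: [0.5099, -0.3481, 0.0804]
tcp_rot: [0.0, 0.678, 0.735, 0.001]
force: [-0.1, 6.2, 18.0]
gripper_width: 0.007
gripper_force: 8.8
```

```bash
python3 -m pendant '[{"claw":0,"dx":0,"dy":0,"dz":-0.1,"ax":0,"ay":0,"az":0},{"claw":0,"dx":0,"dy":0,"dz":-0.1,"ax":0,"ay":0,"az":0},{"claw":0,"dx":0,"dy":0,"dz":0.8,"ax":0,"ay":0,"az":0},{"claw":0,"dx":0,"dy":0,"dz":2.5,"ax":0,"ay":0,"az":0},{"claw":0,"dx":0,"dy":0,"dz":6,"ax":0,"ay":0,"az":0},{"claw":0,"dx":0,"dy":0,"dz":12,"ax":0,"ay":0,"az":0},{"claw":0,"dx":0,"dy":0,"dz":14,"ax":0,"ay":0,"az":0},{"claw":0,"dx":0,"dy":0,"dz":14,"ax":0,"ay":0,"az":0},{"claw":0,"dx":0,"dy":0,"dz":14,"ax":0,"ay":0,"az":0},{"claw":0,"dx":0,"dy":0,"dz":14,"ax":0,"ay":0,"az":0}]'
python3 - <<'E'
from h import *
t=snap("top","top3"); s=snap("scene","s5")
k=blob(t,[0,0,0],[180,140,60],(272,265,318,312)); print(rect(cast(t,k,.024)))
k=blob(s,[105,150,60],[125,255,255],(250,160,290,190)); print(rect(cast(s,k,.096)))
k=blob(t,[5,120,100],[20,255,255],(120,215,160,275)); print("grip",rect(cast(t,k,.068)))
k=blob(s,[5,150,150],[18,255,255],(390,360,450,420)); print("grip s",rect(cast(s,k,.068)))
cv2.imwrite('pics/end.png',s["image"][:,:,::-1])
E
```

```text
clock: 19.15
tool_pos: [0.5087, -0.3475, 0.2174]
tcp_rot: [-0.001, 0.678, 0.735, -0.0]
force: [-0.1, 0.3, 0.4]
gripper_width: 0.005
gripper_force: 0.0
[4.485e+02 1.000e-01 3.070e+01 7.450e+01 4.700e+00]
[ 512.  -345.5   54.4   50.1   61.3]
grip [533.7 337.7  78.3  13.3  10.6]
grip s [535.5 340.4  77.2  13.   10.5]
```

View pics/end.png

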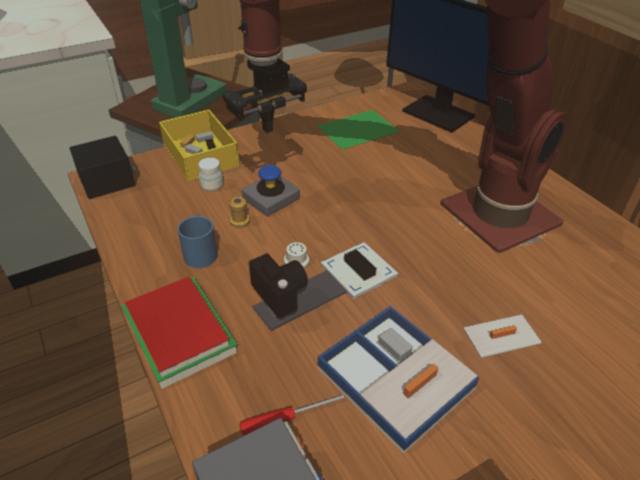

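The final picture shows the heat sink on the plate (360,264), the cover on the deck (420,380) and the button up at (269,172). All the bystanders are in place and the gripper is clear.

```bash
python3 -c "
from rig import env
print(env.hand_in())"
```

```text
the job is handed in; nothing more can be done
None
```

The job is handed in, with no verdict returned: the cover is on the deck, the heat sink is fins up within about 2 mm of the photo plate's centre, the button was held at halfway for over 1 s, then pressed fully and let up, and no bystander looked disturbed in the last picture.

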